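# Seat a flow cell in the pocket of a detector's alignment stage and clip it down

### The arm

A 6-joint arm with a two-finger parallel gripper is mounted at the origin on a cart in front of the work surface, level with it; the furniture and walls round the work are solid. World frame = base frame: x ahead of the robot, y to its left, z up, the work surface at z = 0. Lengths are in m, angles in rad, forces in N, time in s.
With the tool pointing down it reaches from about 0.425 to 0.95 m from the base axis. Payload 3.5 kg.
Tool frame: the origin (TCP) lies midway between the tips of the shut fingers; the grasp point (between the pads) lies hold_point_z behind it (hold_point_z is the distance from the TCP to the grasp point, in m); z points along the fingers, y is the direction in which the jaws open and shut (so a half turn about z gives the same grasp; the last joint's range is limited). The gripper opens to 85 mm and grips with 20 to 120 N. Pads are 22 mm wide; open, the fingers measure 114 mm over their backs; the gripper's body (76 mm by 85 mm) begins 54 mm behind the grasp point. The pads swing forward as they close: fully open they stand 13 mm farther back than shut.
Start: joints at [-1.388, 0.286, 1.577, -0, 1.279, -0.15], TCP at [0.221, -0.638, 0.231] pointing down, gripper open.
Joint ranges: [-2.77, 2.77], [-0.9, 2.22], [0.21, 2.48], [-1.53, 4.67], [0.24, 2.81], [-2.84, 2.84]. Speed limits (rad/s): [2.79, 2.79, 3.14, 3.14, 3.14, 3.14].

### API

Orientations are given as a unit quaternion [x, y, z, w].
In Python, from plant import observe, get_image, camera_info, job_done, boxes_of, trace, hold_point_z gives the robot as it stands.
- The arm moves only by the tool apply_moves, never from a script. Its argument "plan" is a list that holds one entry, the list of rows, each a list of 7 numbers: the finger opening in m, from 0 to 0.0854, then the shift along the tool's x, y, z in m, then the turn, a rotation vector about the tool's x, y, z in degrees. A call has 1 to 20 rows; each row shifts and turns the pose as measured when the row begins, along the tool's axes as they then stand; what a row does not reach is not made up. A row lasts 1/8 s, in which the tool goes at most 62.5 mm and 10.7 degrees, less where a joint would pass 70% of its speed; a pose out of reach is approached as far as the arm can. A call is refused whole if a number of a shift passes 0.0625 or a number of a turn 10.7, either way. A call with a gripper value outside its range is refused whole. The fingers move at their own pace and stop on an object; "grip_force" is the grip in N (left out, the last holds). Time passes only in rows, so rows that do not move let the fingers close. It gives the time, the measured TCP pose, the force and the opening at its end, in the units of the state.
- observe(): the state, without advancing time (a new reading comes with each control period).
- get_image(name): name is "scene" or "top" or "wrist"; returns the picture (384x512x3 uint8, red, green, blue); there is no depth.
- camera_info(name): a dict with "vfov" (degrees; the focal length in pixels is half the picture's height over the tangent of half this angle, whatever the lens; pixels are square), "cx", "cy" (the principal point, pixels), "D" ([k1, k2, p1, p2, k3] as OpenCV has them; the pictures are not rectified), "world_to_cam" (4x4, takes a point from world to camera coordinates). Camera axes: x right, y down, z forward; pixel columns grow to the right and rows downward; lengths in m; the calibration is good to about 2 mm. A picture is of the moment at which its call begins: read the wrist's pose just before it. camera_info takes no time and is no camera call; for the wrist camera it gives the pose at the moment of the call.
- job_done(): hands the job in, once; it reports no verdict.
Trained networks look in the newest picture that a camera, given by its name, has taken for a name from the list of things; names that differ only in an ending like _2 or _b are one class to them, and where a whole thing is asked for, a point or a joint stands for the part that bears it (a point fixed in the world has none). Each returns a list of dicts, best first, with "conf" (0 to 1); they miss things now and then, are a little off and sometimes report something else, mostly with a low value. They report only what shows in the picture. A call takes as long as a camera call. They do not tell look-alikes from the thing itself.
- boxes_of(camera, thing): "point" ([x, y, z] in m, in the coordinates of the camera as it stood for that picture, good to about 4 mm: the middle of the surface that is visible of it).
- trace(camera, thing): "region" (384x512 bool, what is visible of it).
The state is a dict: "time": time; "qpos": joint angles; "joint_velocities": joint speeds; "tau": joint torques, N m; "tool_pos": TCP position; "tcp_rot": TCP orientation; "contact_force": force on the tool from outside, world axes, zero at the start; "wrist_torque": the same for the moment, N m; "grip_width": finger opening in m.
Only numpy, scipy, OpenCV 4.12 (cv2) and the standard library are available. Lean on these libraries where they do the work, as an engineer would, in place of code of your own. Each camera call takes 0.05 s, during which the arm holds its last target.

### The job

Load the flow cell into the detector: lay it flat on the stage's top plate, bring it gently against the raised rail at the back and slide it along the rail until you feel it drop fully home, flat in its shallow pocket. Then let go of it and swing the hold-down clip all the way round so that its arm lies over the end of the cell. The stage stands wherever its last alignment left it, so feel for rail and pocket, and never push the cell or the stage harder than 30 N, for the window is glass; leave the things around alone.

Things in the scene. Friction and masses are not known exactly. Their poses are not given: they have to be found in the camera images.
- flow_cell: loose flow cell, 0.13-0.25 kg: flat black block with steel cover, 50 (x) x 76 (y) x 8 mm, an upright grip rib across its middle, two tube nuts (9 mm wide, to 17 mm above the underside) at (18.5, 29) and (-18.5, -29) mm. Origin: centre of underside; z up, x along the rib, y along the long side; the same turned half round. Starts lying on a 3 mm grey mat on the table
- cell_grip (a point): centre of the top of the cell's black grip rib, 32 mm above the cell's underside; the rib is 34 (cell x) x 12 (cell y) mm and 24 mm high above the cover; pinch it across its 12 mm, the cover on either side is clear
- detector_stage: fixed white detector base, 150 (x) x 250 (y) mm, bearing a two-axis stage topped by an aluminium nest plate with rail, pocket and clip. Origin at table level, z up, x to the back (away from the robot), y to the left. The whole nest plate is locked up to 10 mm off in x and in y (not turned); this is not measured. Micrometer heads stick out at front and right, below 53 mm
- nest_nominal (a point): where the pocket's centre would be, at deck level (50 mm above the table), if the nest plate were not shifted: the true one is up to 10 mm off in x and in y of the base. Pocket 53 (x) x 79 (y) mm, 4 mm deep, flat floor. Deck spans x -52..+40, y -85..+105 mm about the true centre. A cell in the pocket has its underside 4 mm below the deck, its cover 4 mm above
- rail_nominal (a point): unshifted place, at deck level, on the front face of the steel rail, 26.5 mm behind (+x) and 60 mm left (+y) of the pocket's centre; shifts with the plate. The rail runs along the base's y from 39 mm right to 103 mm left of the pocket's centre, 8 mm high; its face is also the pocket's back wall. Lay the cell on the plain deck before it, long side along the rail, then slide to -y
- clip_pivot_nominal (a point): unshifted place, at deck level, of the steel clip's upright pivot, 58 mm right (-y) of the pocket's centre; shifts with the plate. Arm 29 mm, tail 32 mm long, both 12 mm wide, 5.5 to 9.5 mm above the deck: the arm passes 1.5 mm over a seated cell but is blocked by an unseated one. On the tail, 28 mm from the pivot, stands a black thumb pin, 10 mm thick, top 34 mm above the deck
- hold_clip (a joint): clip angle, rad. 0 is open: arm to the base's +x (back), tail with thumb pin to -x (front). Grows anticlockwise seen from above to a stop at 1.57: arm to +y over the end of the cell, tail to -y. Push the pin to turn it (2 to 5 N); it stays where left. Starts between 0 and 0.3
- vial_1: bystander: capped 27 mm glass vial, 60 mm high, standing on the table behind the stage; origin at its underside
- syringe_1: bystander: 142 mm syringe lying behind the stage; origin at its underside
- union_1: bystander: 38 mm tube union lying behind the stage; origin at its underside
- hex_key: bystander: 82 mm hex key lying on the table between the mat and the back of the stage; origin at its underside
There are look-alikes about, which are no part of the job. What is shaped like the flow_cell but pink or purple is not meant.

How it is judged:
By the outcome, as a careful person would: the job done as asked, in the order asked, and still so for the second after the job is handed in, with the robot touching nothing.
It also fails if it takes over 72 s, if anything falls off the work surface, if the arm or the gripper's body presses on something with over 40 N, if the wrist force passes 120 N, or if a joint passes its speed limit or range.

## Working session

There is one attempt and no reset: what is moved stays moved. The work goes in short steps, Python scripts to look and compute and a tool call to move; the robot and the scene stay as the last step left them, time stands still between calls to the robot, and variables do not carry over. Pictures are saved under pics/ and viewed, and the job is handed in when it is done.

Besides the shell and the picture viewer there is one more tool, called after "Request:" as name(argument=value, ...) on one line, values as JSON. apply_moves: Moves the arm, as the interface text tells. Its arguments: {"type":"object","properties":{"plan":{"type":"array"},"grip_force":{"type":"number"}},"required":["plan"]}

```bash
ls; mkdir -p pics; python3 - <<'E'
from plant import *
import cv2,plant
s=observe();print(s)
print(hold_point_z if not callable(hold_point_z) else hold_point_z())
for n in ["scene","top","wrist"]:
    im=get_image(n);cv2.imwrite(f"pics/a_{n}.png",im[:,:,::-1])
    print(n,camera_info(n))
    for t in ["flow_cell","detector_stage","hold_clip","hex_key"]:
        for d in boxes_of(n,t)[:4]: print(n,t,d)
print(observe()['time'])
E
```

```text
pics
{'time': 0.0, 'qpos': array([-1.38799880e+00,  2.87201143e-01,  1.57817052e+00, -3.56936564e-06,
        1.27856248e+00, -1.50002355e-01]), 'joint_velocities': array([-1.05100909e-03,  1.23511554e-03,  9.31078582e-05, -1.28233150e-03,
       -1.19086426e-03, -1.00032372e-03]), 'tau': array([-9.48247543e-04, -4.05980694e+01, -2.92626643e+01, -2.24670312e-04,
        5.85403031e-03,  3.34357225e-06]), 'tool_pos': array([ 0.22042313, -0.63731296,  0.22992701]), 'tcp_rot': array([ 9.86186684e-01,  1.65633494e-01, -2.09047638e-05, -1.17056236e-03]), 'contact_force': array([0.14201174, 0.19654457, 0.12312757]), 'wrist_torque': array([-0.00784863,  0.00916699, -0.01434592]), 'grip_width': 0.08551330686574597}
0.0187
scene {'vfov': 51.01967267579114, 'cx': 253.4095843866472, 'cy': 189.02578936208843, 'D': array([0.03594822, 0.        , 0.        , 0.        , 0.        ]), 'world_to_cam': array([[-0.86985155, -0.49330541,  0.00283838,  0.57191946],
       [-0.28442657,  0.49681521, -0.8199245 ,  0.0601893 ],
       [ 0.40306304, -0.7140199 , -0.57246464,  1.44302078],
       [ 0.       
[... 1094 characters left out ...]
.2974, -0.0028, 1.4632], 'conf': 0.58}
top detector_stage {'point': [0.1479, -0.1804, 1.5298], 'conf': 0.16}
top hold_clip {'point': [0.3635, -0.0338, 1.4458], 'conf': 0.59}
wrist {'vfov': 65.03254512233036, 'cx': 254.4138675156725, 'cy': 193.03924703094904, 'D': array([-0.07721899,  0.        ,  0.        ,  0.        ,  0.        ]), 'world_to_cam': array([[ 3.27325265e-01, -9.44911592e-01,  5.03602666e-04,
        -6.74231130e-01],
       [-9.09674723e-01, -3.14974642e-01,  2.70708097e-01,
        -3.44382671e-02],
       [-2.55636597e-01, -8.90677144e-02, -9.62661349e-01,
         3.78828061e-01],
       [ 0.00000000e+00,  0.00000000e+00,  0.00000000e+00,
         1.00000000e+00]])}
0.75
```

```bash
python3 - <<'E'
import cv2
for n in ["scene","top"]:
    im=cv2.imread(f"pics/a_{n}.png");cv2.imwrite(f"pics/a_{n}2.png",cv2.resize(im,(800,600),interpolation=cv2.INTER_CUBIC))
E
```

```text
(no output)
```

View pics/a_scene2.png

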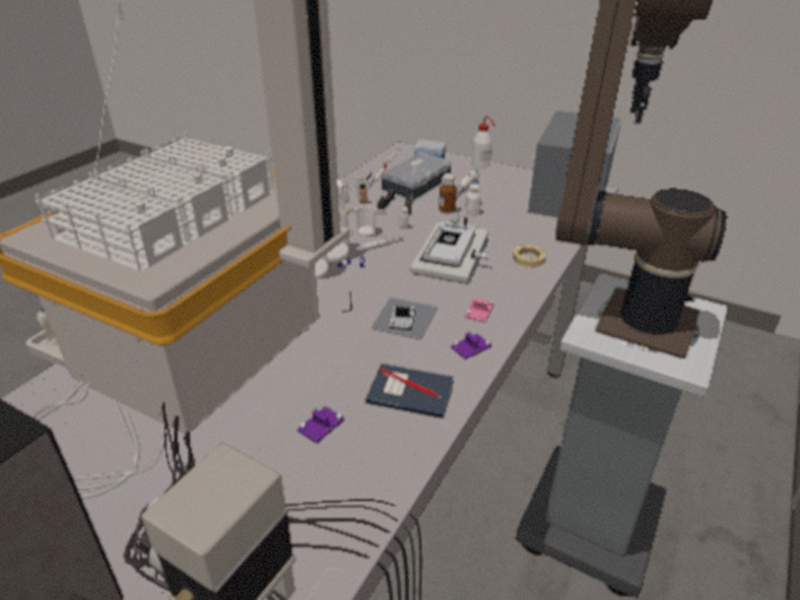

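View pics/a_top2.png

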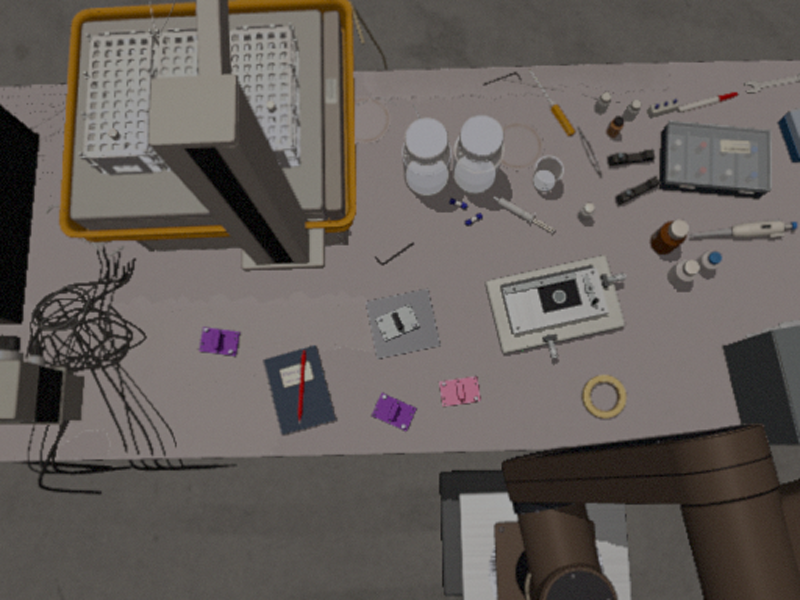

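The top view (800 px scale) shows these flow-cell-shaped things:
- (398,322): steel cover with a black rib, on the grey mat. I choose this one, as it matches the description.
- (219,341) and (394,411): purple look-alikes.
- (459,391): pink look-alike.
- (560,296): the stage's dark pocket, which the network also reported.

The stage is at about (555,303).

```bash
cat > h.py <<'E'
import numpy as np,cv2
from plant import *
from scipy.spatial.transform import Rotation as R
def K(ci):
    f=192/np.tan(np.radians(ci['vfov'])/2); return np.array([[f,0,ci['cx']],[0,f,ci['cy']],[0,0,1.]])
def px2w(ci,px,z):
    p=cv2.undistortPoints(np.array(px,float).reshape(-1,1,2),K(ci),np.array(ci['D'])).reshape(-1,2)
    T=np.array(ci['world_to_cam']);Rm=T[:3,:3];c=-Rm.T@T[:3,3]
    d=np.c_[p,np.ones(len(p))]@Rm
    return c+d*((z-c[2])/d[:,2])[:,None]
def w2px(ci,P):
    T=np.array(ci['world_to_cam']);P=np.atleast_2d(P).astype(float)
    return cv2.projectPoints(P,cv2.Rodrigues(T[:3,:3])[0],T[:3,3],K(ci),np.array(ci['D']))[0].reshape(-1,2)
def c2w(ci,p):
    T=np.array(ci['world_to_cam']);return T[:3,:3].T@(np.array(p)-T[:3,3])
E
python3 - <<'E'
from h import *
ci=camera_info("top")
for p in [[-0.3671, 0.0694, 1.5032],[-0.0125,.0335,1.498],[.1135,.1694,1.4691],[0.2991,-.0042,1.4639],[0.3635, -0.0338, 1.4458]]: print(np.round(c2w(ci,p),3))
im=cv2.imread("pics/a_top.png")
m=trace("top","flow_cell")
for d in m: 
    r=d['region'];ys,xs=np.nonzero(r);print(d['conf'],r.sum(),xs.mean(),ys.mean())
q=lambda l:np.array(l)*.64
print("stage corners",px2w(ci,q([[487,282],[605,257],[624,324],[504,353]]),0.03).round(3))
print("mat",px2w(ci,q([[367,300],[430,290],[440,346],[375,358]]),0.003).round(3))
a=cv2.resize(im[180:240,225:290],None,fx=8,fy=8,interpolation=cv2.INTER_CUBIC)
b=cv2.resize(im[155:235,300:410],None,fx=7,fy=7,interpolation=cv2.INTER_CUBIC)
cv2.imwrite("pics/b1.png",a);cv2.imwrite("pics/b2.png",b)
E
```

```text
[0.465 0.629 0.004]
[0.49  0.273 0.008]
[0.347 0.151 0.009]
[ 0.512 -0.04   0.041]
[ 0.536 -0.105  0.063]
0.89 391 251.72890025575447 262.9104859335038
0.8 407 254.17199017199016 205.8009828009828
0.7 3900 354.80179487179487 194.77128205128204
0.66 393 139.8269720101781 218.08396946564886
0.64 368 293.3423913043478 249.78804347826087
stage corners [[ 0.561  0.09   0.03 ]
 [ 0.605 -0.149  0.03 ]
 [ 0.468 -0.176  0.03 ]
 [ 0.418  0.063  0.03 ]]
mat [[0.538 0.332 0.003]
 [0.554 0.203 0.003]
 [0.439 0.187 0.003]
 [0.419 0.318 0.003]]
```

View pics/b1.png

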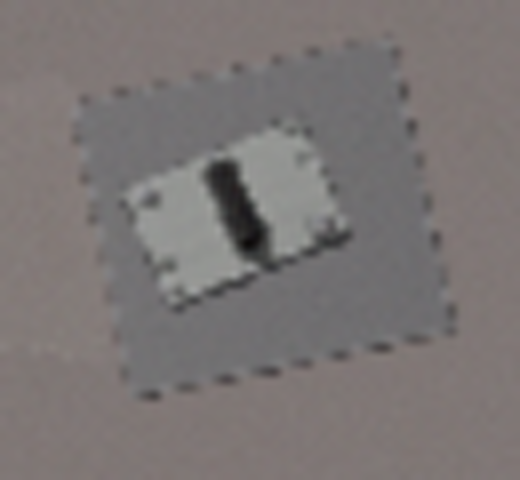

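View pics/b2.png

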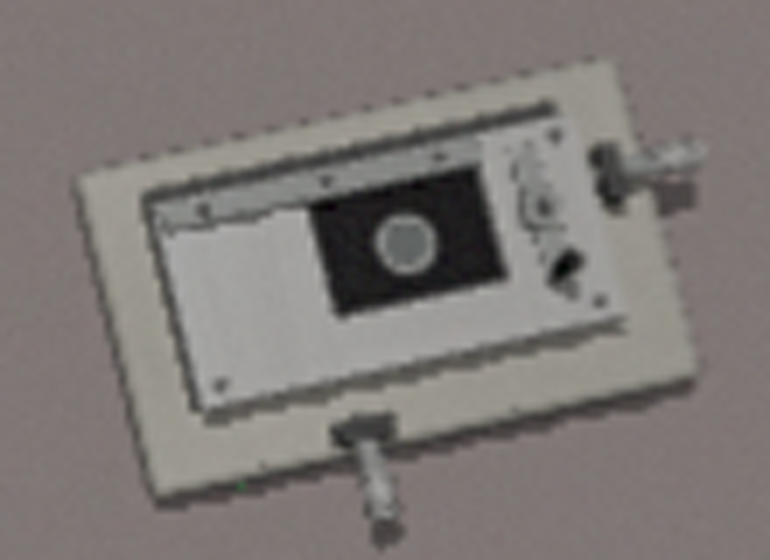

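The crop confirms the choice: steel cover and black rib at (240,210), on the grey mat. Next I plan a close look from the wrist camera.

```bash
cat >> h.py <<'E'
def tool():
    s=observe();return s,R.from_quat(s['tcp_rot']),np.array(s['tool_pos'])
def yawx(Rt): 
    x=Rt.apply([1,0,0]);return np.degrees(np.arctan2(x[1],x[0]))
def delta(target,yaw_deg=None):
    s,Rt,p=tool()
    d=Rt.inv().apply(np.array(target)-p)
    out=[d.round(4).tolist()]
    if yaw_deg is not None:
        y=np.radians(yaw_deg);T=R.from_matrix(np.array([[np.cos(y),np.sin(y),0],[np.sin(y),-np.cos(y),0],[0,0,-1]]))
        out.append(np.degrees((Rt.inv()*T).as_rotvec()).round(2).tolist())
    return out
def st():
    s,Rt,p=tool();print("t",round(s['time'],3),"p",p.round(4),"yaw",round(yawx(Rt),2),"F",np.round(s['contact_force'],2),"M",np.round(s['wrist_torque'],2),"w",round(s['grip_width'],4), "down",Rt.apply([0,0,1]).round(4))
E
python3 - <<'E'
from h import *
st();s,Rt,p=tool();ci=camera_info("wrist");T=ci['world_to_cam'];c=-T[:3,:3].T@T[:3,3]
print(Rt.inv().apply(c-p), Rt.inv().apply(T[2,:3]))
print(delta([0.40,-0.06,0.33]),delta([0.40,0.25,0.33],23))
ct=camera_info("top")
print(px2w(ct,np.array([[725,345],[752,440],[800,320]])*.64,0.15).round(3))
E
```

```text
t 0.8 p [ 0.2206 -0.6379  0.2314] yaw 19.07 F [-0.33 -0.01  0.11] M [-0.03  0.01  0.01] w 0.0855 down [ 0.e+00 -1.e-04 -1.e+00]
[ 0.06979428 -0.00098724 -0.14300663] [-2.70724941e-01  6.44919379e-04  9.62656528e-01]
[[0.3584, -0.4876, -0.0987]] [[0.4597, -0.7806, -0.0987], [0.0, -0.0, -3.93]]
[[ 0.406 -0.322  0.15 ]
 [ 0.236 -0.353  0.15 ]
 [ 0.447 -0.464  0.15 ]]
```

Request:
apply_moves(plan=[[[0.085,0,0,-0.05,0,0,0],[0.085,0,0,-0.05,0,0,4.35],[0.085,0,0,-0.05,0,0,4.35],[0.085,0.0,0,-0.05,0,0,0],[0.085,0.0345,-0.0452,0,0,0,0],[0.085,0.0345,-0.0452,0,0,0,0],[0.085,0.0345,-0.0452,0,0,0,0],[0.085,0.0345,-0.0452,0,0,0,0],[0.085,0.0345,-0.0452,0,0,0,0],[0.085,0.0345,-0.0452,0,0,0,0],[0.085,0.0345,-0.0452,0,0,0,0],[0.085,0.0345,-0.0452,0,0,0,0],[0.085,0.0345,-0.0452,0,0,0,0],[0.085,0.0345,-0.0452,0,0,0,0],[0.085,0.0345,-0.0452,0,0,0,0]]])

```text
time: 2.68
tool_pos: [0.5142, -0.0685, 0.4398]
tcp_rot: [0.997, 0.083, 0.004, 0.001]
contact_force: [0.0, -0.2, -0.2]
grip_width: 0.0852
```

```bash
python3 - <<'E'
from h import *
st();print(delta([.54,-.03,.22],10.4))
E
```

```text
t 2.675 p [ 0.5142 -0.0685  0.4398] yaw 9.58 F [ 0.02 -0.2  -0.23] M [-0.04 -0.01  0.  ] w 0.0852 down [ 0.0076 -0.002  -1.    ]
[[0.0302, -0.0344, 0.2199], [0.19, -0.41, -0.82]]
```

Request:
apply_moves(plan=[[[0.085,0.0075,-0.0085,0.055,0,0,0],[0.085,0.0075,-0.0085,0.055,0,0,0],[0.085,0.0075,-0.0085,0.055,0,0,0],[0.085,0.0075,-0.0085,0.055,0,0,0],[0.085,0,0,0,0,0,0]]])

```text
time: 3.3
tool_pos: [0.5428, -0.0247, 0.2173]
tcp_rot: [0.996, 0.088, 0.007, 0.003]
contact_force: [-0.5, -0.6, -0.0]
grip_width: 0.0852
```

```bash
python3 - <<'E'
from h import *
import json
st();ci=camera_info("wrist");im=get_image("wrist");cv2.imwrite("pics/c.png",im[:,:,::-1]);cv2.imwrite("pics/c2.png",cv2.resize(im[:,:,::-1],(800,600),interpolation=cv2.INTER_CUBIC))
json.dump({k:np.array(v).tolist() for k,v in ci.items()},open("c.json","w"))
for t in ["detector_stage","hold_clip","flow_cell"]:
  for d in boxes_of("wrist",t)[:3]: print(t,d['conf'],c2w(ci,d['point']).round(4))
  for d in trace("wrist",t)[:2]:
    r=d['region'];ys,xs=np.nonzero(r);print(d['conf'],r.sum(),xs.mean(),ys.mean())
E
```

```text
t 3.3 p [ 0.5428 -0.0247  0.2173] yaw 10.08 F [-0.46 -0.61 -0.04] M [ 0.   -0.02 -0.04] w 0.0852 down [ 0.0143 -0.004  -0.9999]
detector_stage 0.78 [ 0.528  -0.0327  0.0458]
0.68 26438 264.73341402526665 193.19642181708147
hold_clip 0.97 [ 0.5367 -0.0992  0.0586]
0.94 850 327.48823529411766 203.88
0.29 26591 264.4292805836561 193.1655447331804
flow_cell 0.93 [0.3241 0.2828 0.0088]
flow_cell 0.84 [0.3686 0.1716 0.0063]
flow_cell 0.75 [0.495  0.2564 0.0121]
0.87 1734 20.725490196078432 172.35640138408306
0.7 663 88.01960784313725 277.5309200603318
```

View pics/c2.png

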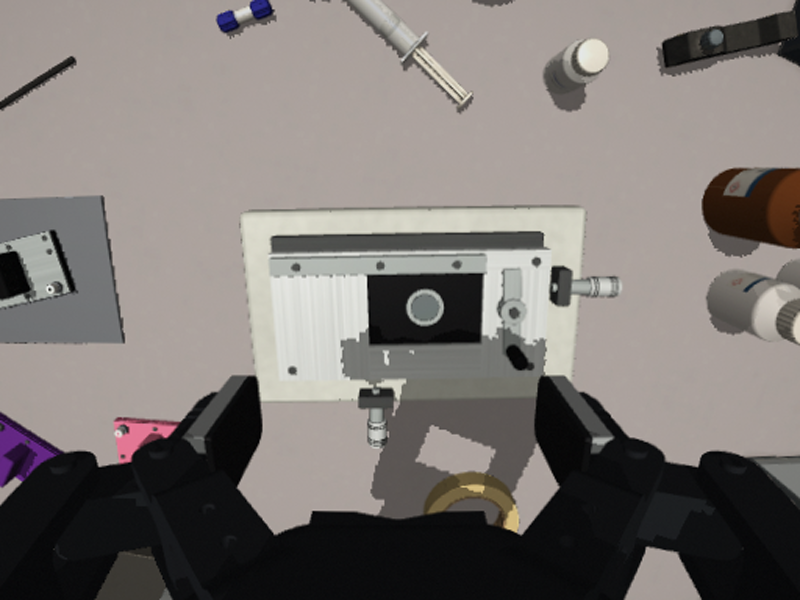

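```bash
python3 - <<'E'
import cv2
im=cv2.imread("pics/c.png")[140:260,160:370]
cv2.imwrite("pics/c3.png",cv2.resize(im,None,fx=3.8,fy=3.8,interpolation=cv2.INTER_CUBIC))
E
```

```text
(no output)
```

View pics/c3.png

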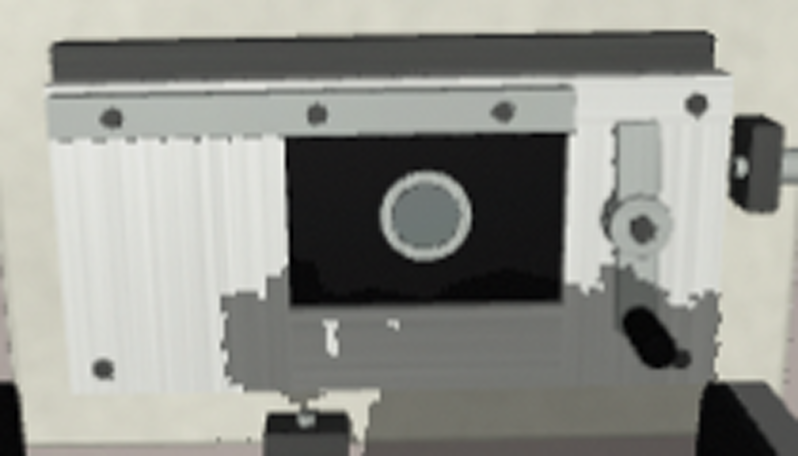

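```bash
cat > fit.py <<'E'
from h import *
import json
from scipy.optimize import least_squares
ci={k:np.array(v) for k,v in json.load(open("c.json")).items()}
M=np.array([[-26.5,39.5,0],[-26.5,-39.5,0],[26.5,103,8],[26.5,-39,8],[-52,105,0],[-52,-85,0],[40,-85,0]])/1000
px=np.array([[290,305],[561,301],[50,140],[574,133],[71,392],[716,388],[728,72]])/3.8+[160,140]-.37
def W(q,z): 
    c,s=np.cos(q[2]),np.sin(q[2]);return np.c_[q[0]+M[:,0]*c-M[:,1]*s,q[1]+M[:,0]*s+M[:,1]*c,M[:,2]+z]
f=lambda q:(w2px(ci,W(q,.05+q[3]))-px).ravel()
r=least_squares(f,[.53,-.04,.18,0],loss='soft_l1')
print(r.x,np.degrees(r.x[2]),f(r.x).reshape(-1,2).round(1))
# base corners
P=px2w(ci,np.array([[242,210],[584,207],[262,401]])*.64-.2,.03);print(P)
q=r.x;c,s=np.cos(q[2]),np.sin(q[2])
print("pivot",q[0]+.058*s,q[1]-.058*c)
# pin: base(px 650/?)
print("pin top",px2w(ci,[[160+635/3.8,140+322/3.8]],.084),px2w(ci,[[160+665/3.8,140+350/3.8]],.06))
E
python3 fit.py
```

```text
[ 0.52651264 -0.04682434  0.19147804 -0.00068496] 10.97088332554781 [[-0.   0.9]
 [ 0.4  0.8]
 [-0.2 -0.4]
 [-0.6 -0.8]
 [ 0.3  0.1]
 [-1.3 -1.7]
 [ 1.3  0.5]]
[[ 0.56911251  0.09030865  0.03      ]
 [ 0.61342208 -0.14541445  0.03      ]
 [ 0.42565791  0.06154172  0.03      ]]
pivot 0.5375506315871925 -0.10376433581291386
pin top [[ 0.51730616 -0.10204245  0.084     ]] [[ 0.50253212 -0.12051217  0.06      ]]
```

Wrist picture (800 px scale):
- Pocket: (368–483, 273–344), with the rail above it.
- Clip: pivot at (513,312), thumb pin at (517,357).
- The flow cell on its mat is at the far left, (10,270).

Fit: pocket centre ≈ (0.5265, -0.047), yaw ≈ 10.9°. Next I look at the cell up close.

```bash
python3 - <<'E'
from h import *
print(delta([.53,.26,.2],20))
E
```

```text
[[0.0321, -0.2855, 0.0228], [0.87, -1.54, -10.02]]
```

Request:
apply_moves(plan=[[[0.085,0.005,-0.03,0,0.45,-0.8,-5],[0.085,0.012,-0.055,0,0.45,-0.8,-5],[0.085,0.016,-0.055,0.01,0,0,0],[0.085,0.016,-0.055,0.01,0,0,0],[0.085,0.016,-0.055,0,0,0,0],[0.085,0.01,-0.03,0,0,0,0],[0.085,0,0,0,0,0,0]]])

```text
time: 4.53
tool_pos: [0.5372, 0.2694, 0.2168]
tcp_rot: [0.985, 0.174, 0.01, 0.001]
contact_force: [-0.5, -0.1, 0.4]
grip_width: 0.0852
```

```bash
python3 - <<'E'
from h import *
import json
st();ci=camera_info("wrist");im=get_image("wrist");cv2.imwrite("pics/d.png",im[:,:,::-1]);cv2.imwrite("pics/d2.png",cv2.resize(im[:,:,::-1],(800,600),interpolation=cv2.INTER_CUBIC))
json.dump({k:np.array(v).tolist() for k,v in ci.items()},open("d.json","w"))
for t in ["flow_cell"]:
  for d in boxes_of("wrist",t)[:3]: print(t,d['conf'],c2w(ci,d['point']).round(4),w2px(ci,c2w(ci,d['point'])))
E
```

```text
t 4.525 p [0.5372 0.2694 0.2168] yaw 19.99 F [-0.53 -0.08  0.41] M [ 0.    0.01 -0.02] w 0.0852 down [ 0.0195  0.0012 -0.9998]
flow_cell 0.93 [0.3203 0.2917 0.0056] [[185.35918203 312.29582207]]
flow_cell 0.91 [0.3674 0.1632 0.0048] [[284.17453478 311.79297755]]
flow_cell 0.56 [0.495  0.2742 0.0124] [[238.44496355 204.37468663]]
```

View pics/d2.png

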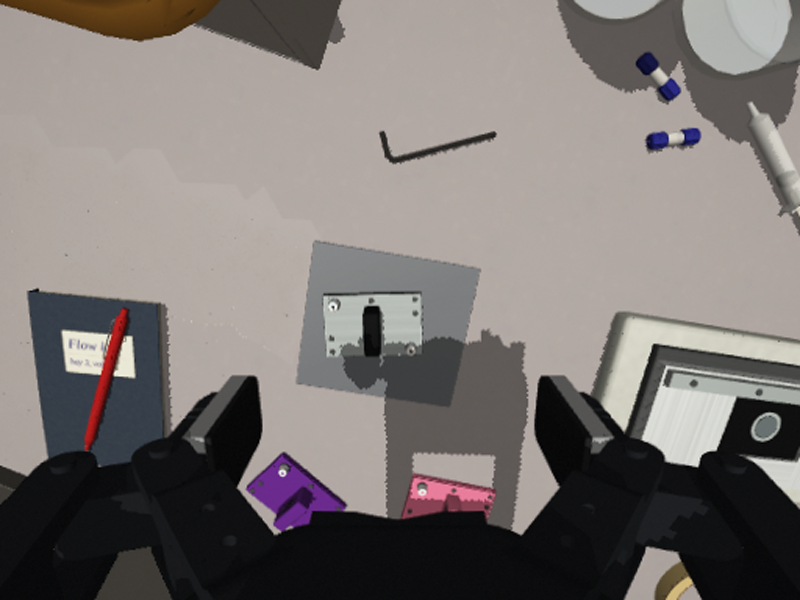

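```bash
python3 - <<'E'
from h import *
import json
ci={k:np.array(v) for k,v in json.load(open("d.json")).items()}
P=px2w(ci,np.array([[323,293],[421,292],[423.5,356],[326.5,358]])*.64,.011)
c=P.mean(0);print(P.round(4),c)
print(np.linalg.norm(P[0]-P[1]),np.linalg.norm(P[1]-P[2]))
y=(P[0]-P[1])+(P[3]-P[2]);print(np.degrees(np.arctan2(-y[0],y[1])))
x=(P[0]-P[3])+(P[1]-P[2]);print(np.degrees(np.arctan2(x[1],x[0])))
print(px2w(ci,np.array([[333,304],[411,349]])*.64,.02).mean(0))
print(delta([c[0],c[1],.12],20.8))
im=cv2.imread("pics/d.png")[175:240,195:285];cv2.imwrite("pics/d3.png",cv2.resize(im,None,fx=8,fy=8,interpolation=cv2.INTER_CUBIC))
E
```

```text
[[0.5015 0.3168 0.011 ]
 [0.5278 0.2465 0.011 ]
 [0.4796 0.2261 0.011 ]
 [0.4517 0.298  0.011 ]] [0.49013533 0.27182002 0.011     ]
0.07505818544025233 0.05231633938382085
20.87315494228532
21.79665794449622
[0.49162329 0.27271939 0.02      ]
[[-0.0448, -0.0208, 0.0957], [0.35, -1.05, -0.96]]
```

View pics/d3.png

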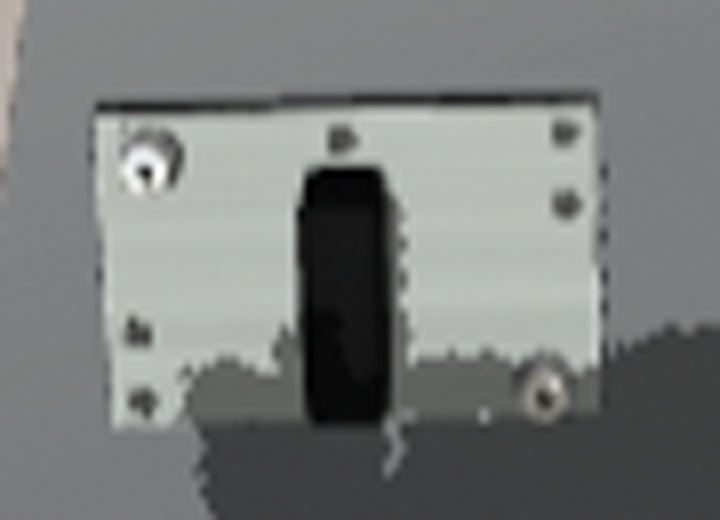

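Request:
apply_moves(plan=[[[0.045,-0.022,-0.01,0.02,0.35,-1.05,-0.9],[0.045,-0.022,-0.01,0.02,0,0,0],[0.045,0,0,0.035,0,0,0],[0.045,0,0,0.02,0,0,0],[0.045,0,0,0,0,0,0]]])

```text
time: 5.25
tool_pos: [0.4923, 0.2636, 0.1225]
tcp_rot: [0.985, 0.175, 0.003, 0.001]
contact_force: [0.6, -0.3, -0.2]
grip_width: 0.0451
```

```bash
python3 - <<'E'
from h import *
import json
st();ci=camera_info("wrist");im=get_image("wrist");cv2.imwrite("pics/e2.png",cv2.resize(im[:,:,::-1],(800,600),interpolation=cv2.INTER_CUBIC))
print(delta([.4905,.2722,.014],21))
# expected rib top outline
c,s=np.cos(np.radians(21)),np.sin(np.radians(21))
for a,b,z in [(17,6,.035),(17,-6,.035),(-17,6,.035),(25,38,.011),(25,-38,.011),(-25,38,.011),(-25,-38,.011)]:
    print((w2px(ci,[.4905+(a*c-b*s)/1000,.2722+(a*s+b*c)/1000,z])/.64).round(0))
E
```

```text
t 5.25 p [0.4923 0.2636 0.1225] yaw 20.17 F [ 0.6  -0.3  -0.25] M [-0.   -0.06  0.  ] w 0.0451 down [ 5.9e-03 -2.0e-04 -1.0e+00]
[[-0.0004, -0.009, 0.1096], [0.14, -0.43, -0.83]]
[[369. 277.]]
[[393. 277.]]
[[371. 341.]]
[[313. 254.]]
[[451. 252.]]
[[318. 340.]]
[[450. 339.]]
```

View pics/e2.png

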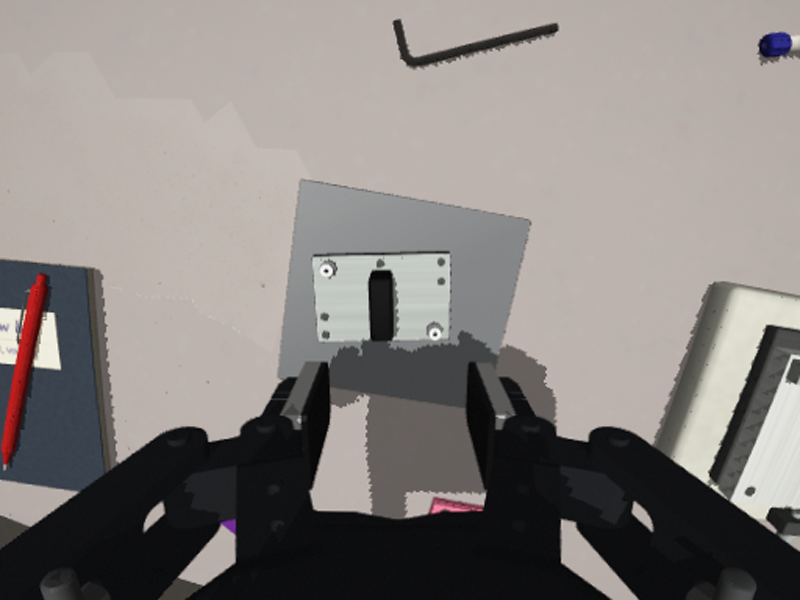

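The picture matches the prediction to about 1 px: cell corners at (313,255) and (450,340), rib at (381,305). Descending to grasp.

Request:
apply_moves(plan=[[[0.045,0,-0.009,0.02,0.14,-0.43,-0.83],[0.045,0,0,0.03,0,0,0],[0.045,0,0,0.025,0,0,0],[0.045,0,0,0,0,0,0]]])

```text
time: 5.8
tool_pos: [0.4932, 0.2734, 0.0489]
tcp_rot: [0.983, 0.182, 0.003, -0.001]
contact_force: [-0.9, -0.0, 0.4]
grip_width: 0.0448
```

```bash
python3 - <<'E'
from h import *
st();print(delta([.4905,.2722,.0145],21))
E
```

```text
t 5.8 p [0.4932 0.2734 0.0489] yaw 21.0 F [-0.92 -0.03  0.37] M [0.04 0.02 0.05] w 0.0448 down [ 0.006   0.0026 -1.    ]
[[-0.0031, 0.0002, 0.0344], [-0.02, -0.37, 0.0]]
```

Request:
apply_moves(plan=[[[0.045,-0.003,0,0.018,0,-0.37,0],[0.045,0,0,0.014,0,0,0],[0.045,0,0,0.0,0,0,0]]])

```text
time: 6.18
tool_pos: [0.4917, 0.2731, 0.0166]
tcp_rot: [0.983, 0.183, 0.001, -0.0]
contact_force: [-0.9, -0.2, -0.1]
grip_width: 0.0447
```

```bash
python3 - <<'E'
from h import *
st();print(delta([.4905,.2722,.0145],21))
E
```

```text
t 6.175 p [0.4917 0.2731 0.0166] yaw 21.03 F [-0.93 -0.24 -0.14] M [0.07 0.04 0.02] w 0.0447 down [ 0.0026  0.0013 -1.    ]
[[-0.0014, 0.0004, 0.0021], [-0.01, -0.17, 0.03]]
```

Request:
apply_moves(plan=[[[0.025,-0.0014,0.0004,0.0015,0,-0.17,0],[0.008,0,0,0,0,0,0],[0.008,0,0,0,0,0,0],[0.008,0,0,0,0,0,0],[0.008,0,0,0,0,0,0]]], grip_force=30)

```text
time: 6.8
tool_pos: [0.4909, 0.2723, 0.0159]
tcp_rot: [0.983, 0.183, 0.001, -0.0]
contact_force: [0.6, -0.8, -0.8]
grip_width: 0.0118
```

```bash
python3 - <<'E'
from h import *
st()
E
```

```text
t 6.8 p [0.4909 0.2723 0.0159] yaw 21.03 F [ 0.65 -0.77 -0.79] M [ 0.01 -0.01  0.02] w 0.0118 down [ 9.e-04  6.e-04 -1.e+00]
```

Request:
apply_moves(plan=[[[0.008,0,0,-0.01,0,0,0],[0.008,0,0,-0.03,0,0,0],[0.008,0,0,-0.035,0,0,0],[0.008,0,0,-0.03,0,0,3],[0.008,0,0,0,0,0,4],[0.008,0,0,0,0,0,3.2],[0.008,0,0,0,0,0,0]]])

```text
time: 7.68
tool_pos: [0.4912, 0.2724, 0.1286]
tcp_rot: [0.996, 0.092, 0.002, -0.001]
contact_force: [-0.9, -0.4, -1.9]
grip_width: 0.0118
```

```bash
cat >> h.py <<'E'
A=10.85
def plate(u,v,c=(.5265,-.0468)):
    a=np.radians(A);return [c[0]+(u*np.cos(a)-v*np.sin(a))/1e3,c[1]+(u*np.sin(a)+v*np.cos(a))/1e3]
def uv(p,c=(.5265,-.0468)):
    a=np.radians(A);d=(np.array(p[:2])-c)*1e3;return np.array([d[0]*np.cos(a)+d[1]*np.sin(a),-d[0]*np.sin(a)+d[1]*np.cos(a)])
def stp():
    st();s,Rt,p=tool();a=np.radians(A);F=s['contact_force'];print("uv",uv(p).round(2),"z",round(p[2]*1e3,2),"Fu",round(F[0]*np.cos(a)+F[1]*np.sin(a),2),"Fv",round(-F[0]*np.sin(a)+F[1]*np.cos(a),2),"Fz",round(F[2],2))
E
python3 - <<'E'
from h import *
stp();print(delta(plate(-4,80)+[.1],A))
E
```

```text
t 7.675 p [0.4912 0.2724 0.1286] yaw 10.55 F [-0.91 -0.41 -1.88] M [-0.03 -0.04 -0.  ] w 0.0118 down [ 0.0043  0.0018 -1.    ]
uv [ 25.46 320.17] z 128.62 Fu -0.97 Fv -0.23 Fz -1.88
[[-0.0283, 0.2404, 0.0283], [-0.05, -0.26, -0.3]]
```

Request:
apply_moves(plan=[[[0.008,-0.004,0.03,0,0,-0.26,-0.3],[0.008,-0.006,0.05,0,0,0,0],[0.008,-0.006,0.05,0,0,0,0],[0.008,-0.006,0.05,0,0,0,0],[0.008,-0.004,0.035,0.01,0,0,0],[0.008,0,0.015,0.01,0,0,0],[0.008,0,0,0,0,0,0],[0.008,0,0,0,0,0,0]]])

```text
time: 8.68
tool_pos: [0.5105, 0.0371, 0.1098]
tcp_rot: [0.995, 0.1, 0.001, -0.001]
contact_force: [0.3, 0.5, -2.0]
grip_width: 0.0115
```

```bash
python3 - <<'E'
from h import *
stp();print(delta(plate(-4,80)+[.08],A))
ci=camera_info("wrist");im=get_image("wrist");cv2.imwrite("pics/f2.png",cv2.resize(im[:,:,::-1],(800,600),interpolation=cv2.INTER_CUBIC));stp()
E
```

```text
t 8.675 p [0.5105 0.0371 0.1098] yaw 11.43 F [ 0.34  0.48 -2.  ] M [-0.01 -0.   -0.01] w 0.0115 down [ 0.0027  0.0023 -1.    ]
uv [5.000e-02 8.538e+01] z 109.84 Fu 0.42 Fv 0.41 Fz -2.0
[[-0.0042, 0.0054, 0.0298], [-0.1, -0.18, 0.58]]
t 8.725 p [0.5104 0.0372 0.1098] yaw 11.46 F [ 0.47  0.23 -2.38] M [-0.01  0.03  0.04] w 0.0113 down [ 0.0027  0.0022 -1.    ]
uv [1.000e-02 8.554e+01] z 109.82 Fu 0.51 Fv 0.14 Fz -2.38
```

View pics/f2.png

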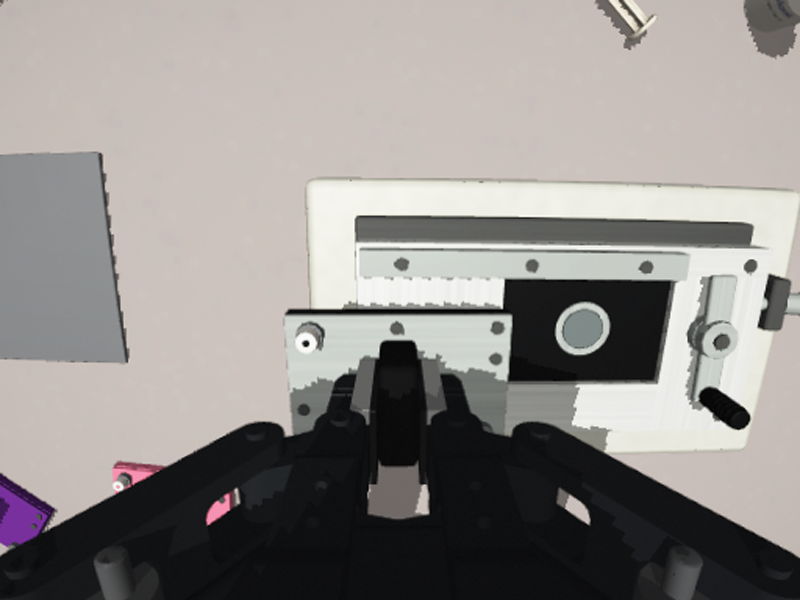

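```bash
python3 - <<'E'
from h import *
ci=camera_info("wrist")
g=cv2.cvtColor(cv2.imread("pics/f2.png"),cv2.COLOR_BGR2GRAY).astype(float)
def edge(xs,y0,y1,sign):
    pts=[]
    for x in xs:
        col=g[y0:y1,x-1:x+2].mean(1);d=np.diff(col)*sign;i=d.argmax();pts.append([x,y0+i+.5])
    pts=np.array(pts);p=np.polyfit(pts[:,0],pts[:,1],1)
    for _ in range(3):
        r=abs(np.polyval(p,pts[:,0])-pts[:,1]);k=r<1.5;p=np.polyfit(pts[k,0],pts[k,1],1)
    return p,k.sum(),len(k)
def yw(p,x0,x1,z):
    P=px2w(ci,(np.array([[x0,np.polyval(p,x0)],[x1,np.polyval(p,x1)]])+.5)*.64-.5,z);d=P[0]-P[1];return np.degrees(np.arctan2(-d[0],d[1])),P[:,:2].round(4),uv(P[0]).round(2),uv(P[1]).round(2)
for nm,xs,y0,y1,sg,z in [("cell back top",range(295,505,3),304,325,1,.1049),("base back",range(325,770,4),172,195,1,.03),("rail front",range(508,668,3),270,290,-1,.058),("pocket front",range(514,655,3),372,392,1,.05),("railback/deckback",range(362,760,4),235,255,1,.05)]:
    p,k,n=edge(xs,y0,y1,sg);print(nm,k,n,yw(p,xs[0],xs[-1],z))
E
```

```text
cell back top 70 70 (np.float64(11.51675656207227), array([[0.5267, 0.0762],
       [0.5404, 0.0092]]), array([ 23.37, 120.79]), array([24.16, 52.39]))
base back 103 112 (np.float64(10.918639019914743), array([[ 0.5691,  0.0846],
       [ 0.6098, -0.1262]]), array([ 66.56, 120.98]), array([ 66.82, -93.64]))
rail front 54 54 (np.float64(11.309605190715194), array([[ 0.5444, -0.0027],
       [ 0.5582, -0.0717]]), array([25.85, 39.94]), array([ 26.41, -30.43]))
pocket front 45 47 (np.float64(8.89134401646945), array([[ 0.4962, -0.0206],
       [ 0.5068, -0.0879]]), array([-24.81,  31.41]), array([-27.13, -36.65]))
railback/deckback 83 100 (np.float64(10.959987163948494), array([[ 0.5464,  0.0615],
       [ 0.5806, -0.1151]]), array([ 39.95, 102.57]), array([ 40.3 , -77.28]))
```

```bash
sed -i 's/^A=10.85/A=10.95/' h.py; python3 - <<'E'
from h import *
stp();print(delta(plate(-4,80)+[.067],A))
E
```

```text
t 8.725 p [0.5104 0.0372 0.1098] yaw 11.46 F [ 0.47  0.23 -2.38] M [-0.01  0.03  0.04] w 0.0113 down [ 0.0027  0.0022 -1.    ]
uv [ 0.16 85.54] z 109.82 Fu 0.51 Fv 0.14 Fz -2.38
[[-0.0043, 0.0056, 0.0428], [-0.09, -0.17, 0.51]]
```

Request:
apply_moves(plan=[[[0.008,-0.002,0.003,0.01,-0.09,-0.17,0.5],[0.008,-0.002,0.003,0.015,0,0,0],[0.008,0,0,0.01,0,0,0],[0.008,0,0,0.004,0,0,0],[0.008,0,0,0,0,0,0]]])

```text
time: 9.35
tool_pos: [0.5067, 0.0325, 0.0675]
tcp_rot: [0.995, 0.097, -0.001, -0.0]
contact_force: [-0.1, 0.3, -2.5]
grip_width: 0.0113
```

```bash
python3 - <<'E'
from h import *
stp();print(delta(plate(-4,80)+[.065],A))
E
```

```text
t 9.35 p [0.5067 0.0325 0.0675] yaw 11.14 F [-0.13  0.26 -2.46] M [-0.04  0.01 -0.08] w 0.0113 down [-1.6e-03  5.0e-04 -1.0e+00]
uv [-4.35 81.6 ] z 67.47 Fu -0.08 Fv 0.28 Fz -2.46
[[0.0003, 0.0016, 0.0025], [-0.05, 0.09, 0.19]]
```

Request:
apply_moves(plan=[[[0.008,0,0.001,0.002,0,0.09,0.19],[0.008,0,0,0.001,0,0,0]]])

```text
time: 9.6
tool_pos: [0.5075, 0.0313, 0.0649]
tcp_rot: [0.995, 0.095, 0.001, -0.0]
contact_force: [-1.2, 0.4, -2.1]
grip_width: 0.0115
```

Request:
apply_moves(plan=[[[0.008,0,0,0.001,0,0,0]]])

```text
time: 9.72
tool_pos: [0.5078, 0.0313, 0.0642]
tcp_rot: [0.995, 0.095, 0.001, -0.0]
contact_force: [0.2, 0.3, -2.2]
grip_width: 0.0117
```

Request:
apply_moves(plan=[[[0.008,0,0,0.001,0,0,0]]])

```text
time: 9.85
tool_pos: [0.5081, 0.0312, 0.0634]
tcp_rot: [0.995, 0.095, 0.001, -0.0]
contact_force: [-0.1, 0.1, -1.9]
grip_width: 0.0115
```

Request:
apply_moves(plan=[[[0.008,0,0,0.0008,0,0,0]]])

```text
time: 9.98
tool_pos: [0.5081, 0.0313, 0.0627]
tcp_rot: [0.995, 0.095, 0.001, -0.0]
contact_force: [-1.9, 0.9, 2.9]
grip_width: 0.0111
```

Request:
apply_moves(plan=[[[0.008,0,0,0.0008,0,0,0]]])

```text
time: 10.1
tool_pos: [0.5082, 0.0312, 0.0627]
tcp_rot: [0.995, 0.095, 0.001, -0.0]
contact_force: [-3.7, 1.1, 7.7]
grip_width: 0.0112
```

```bash
python3 - <<'E'
from h import *
stp()
E
```

```text
t 10.1 p [0.5082 0.0312 0.0627] yaw 10.94 F [-3.66  1.06  7.69] M [-0.09  0.64 -0.02] w 0.0112 down [ 1.9e-03  4.0e-04 -1.0e+00]
uv [-3.19 80.11] z 62.67 Fu -3.39 Fv 1.73 Fz 7.69
```

Request:
apply_moves(plan=[[[0.008,0.0015,0,0.0003,0,0,0],[0.008,0.0015,0,0.0003,0,0,0]]])

```text
time: 10.35
tool_pos: [0.5109, 0.0317, 0.0627]
tcp_rot: [0.995, 0.095, 0.0, 0.0]
contact_force: [-3.7, -0.2, 4.6]
grip_width: 0.0109
```

```bash
python3 - <<'E'
from h import *
stp()
E
```

```text
t 10.35 p [0.5109 0.0317 0.0627] yaw 10.95 F [-3.67 -0.24  4.64] M [-0.08  0.62 -0.1 ] w 0.0109 down [ 7.e-04 -1.e-04 -1.e+00]
uv [-0.44 80.02] z 62.69 Fu -3.64 Fv 0.46 Fz 4.64
```

Request:
apply_moves(plan=[[[0.008,0.0015,0,0.0003,0,0,0]]])

```text
time: 10.48
tool_pos: [0.5122, 0.0319, 0.0627]
tcp_rot: [0.995, 0.096, -0.0, 0.0]
contact_force: [-4.9, -1.0, 5.9]
grip_width: 0.0111
```

```bash
python3 - <<'E'
from h import *
stp()
E
```

```text
t 10.475 p [0.5122 0.0319 0.0627] yaw 10.96 F [-4.94 -0.97  5.94] M [-0.08  0.73  0.01] w 0.0111 down [-4.e-04 -3.e-04 -1.e+00]
uv [ 0.9  79.97] z 62.68 Fu -5.03 Fv -0.01 Fz 5.94
```

Request:
apply_moves(plan=[[[0.008,0.001,0,0,0,0,0]]])

```text
time: 10.6
tool_pos: [0.5134, 0.0321, 0.0627]
tcp_rot: [0.995, 0.096, 0.0, 0.0]
contact_force: [-1.9, 0.2, 1.7]
grip_width: 0.0113
```

Request:
apply_moves(plan=[[[0.008,0.001,0,0,0,0,0]]])

```text
time: 10.72
tool_pos: [0.5137, 0.0322, 0.0627]
tcp_rot: [0.995, 0.096, -0.001, 0.0]
contact_force: [-6.8, -1.3, 7.3]
grip_width: 0.0112
```

```bash
python3 - <<'E'
from h import *
stp()
E
```

```text
t 10.725 p [0.5137 0.0322 0.0627] yaw 10.98 F [-6.84 -1.3   7.32] M [-0.32  1.17 -0.04] w 0.0112 down [-2.6e-03 -6.0e-04 -1.0e+00]
uv [ 2.43 79.95] z 62.71 Fu -6.96 Fv 0.02 Fz 7.32
```

Request:
apply_moves(plan=[[[0.008,0.0008,0,-0.0003,0,0,0]]])

```text
time: 10.85
tool_pos: [0.5137, 0.0321, 0.0628]
tcp_rot: [0.995, 0.096, -0.003, 0.0]
contact_force: [-5.0, -1.9, 2.5]
grip_width: 0.0112
```

```bash
python3 - <<'E'
from h import *
stp()
E
```

```text
t 10.85 p [0.5137 0.0321 0.0628] yaw 10.98 F [-5.   -1.9   2.46] M [-0.26  0.8  -0.1 ] w 0.0112 down [-0.0051 -0.001  -1.    ]
uv [ 2.44 79.94] z 62.8 Fu -5.27 Fv -0.92 Fz 2.46
```

Request:
apply_moves(plan=[[[0.008,0.0003,0.002,0.0002,0,0.25,0],[0.008,0.0003,0.005,0.0002,0,0,0],[0.008,0.0003,0.005,0.0002,0,0,0],[0.008,0.0003,0.005,0.0002,0,0,0]]])

```text
time: 11.35
tool_pos: [0.5154, 0.0235, 0.0632]
tcp_rot: [0.996, 0.094, -0.004, -0.009]
contact_force: [-5.9, 7.7, 8.3]
grip_width: 0.011
```

```bash
python3 - <<'E'
from h import *
stp();print(delta([0,0,0],A)[1])
E
```

```text
t 11.35 p [0.5154 0.0235 0.0632] yaw 10.77 F [-5.89  7.71  8.32] M [1.08 0.89 0.15] w 0.011 down [-0.0098  0.0173 -0.9998]
uv [ 2.46 71.1 ] z 63.19 Fu -4.32 Fv 8.69 Fz 8.32
[-1.08, 0.37, -0.18]
```

Request:
apply_moves(plan=[[[0.008,0,0,-0.0002,-1.08,0.37,-0.18]]])

```text
time: 11.48
tool_pos: [0.5153, 0.0235, 0.0629]
tcp_rot: [0.995, 0.095, 0.0, 0.0]
contact_force: [-0.2, -0.3, -2.3]
grip_width: 0.0108
```

```bash
python3 - <<'E'
from h import *
stp();print(delta([0,0,0],A)[1])
E
```

```text
t 11.475 p [0.5153 0.0235 0.0629] yaw 10.94 F [-0.15 -0.29 -2.35] M [-0.12  0.15 -0.04] w 0.0108 down [ 4.e-04 -4.e-04 -1.e+00]
uv [ 2.38 71.19] z 62.88 Fu -0.21 Fv -0.26 Fz -2.35
[0.03, -0.02, -0.01]
```

Request:
apply_moves(plan=[[[0.008,0.0003,0.004,0.0002,0,0,0],[0.008,0.0003,0.005,0,-0.1,0.05,0],[0.008,0.0003,0.005,0,-0.1,0.05,0],[0.008,0.0003,0.005,0,-0.1,0.05,0]]])

```text
time: 11.98
tool_pos: [0.5178, 0.0109, 0.0628]
tcp_rot: [0.996, 0.094, -0.001, -0.004]
contact_force: [-4.6, 6.0, 4.9]
grip_width: 0.0114
```

```bash
python3 - <<'E'
from h import *
stp();print(delta([0,0,0],A)[1])
E
```

```text
t 11.975 p [0.5178 0.0109 0.0628] yaw 10.81 F [-4.6   5.96  4.85] M [0.9  0.74 0.05] w 0.0114 down [-0.0031  0.0077 -1.    ]
uv [ 2.39 58.35] z 62.8 Fu -3.38 Fv 6.73 Fz 4.85
[-0.46, 0.09, -0.14]
```

Request:
apply_moves(plan=[[[0.008,0.0002,0.005,0,-0.4,0.09,0.1],[0.008,0.0002,0.005,0,-0.25,0.05,0.03],[0.008,0.0002,0.005,0,-0.25,0.05,0.03],[0.008,0.0002,0.005,0,-0.25,0.05,0.03],[0.008,0.0002,0.005,0,-0.25,0.05,0.03]]])

```text
time: 12.6
tool_pos: [0.5213, -0.0076, 0.0627]
tcp_rot: [0.996, 0.092, -0.0, 0.001]
contact_force: [-4.1, 4.4, 4.4]
grip_width: 0.0113
```

```bash
python3 - <<'E'
from h import *
stp();print(delta([0,0,0],A)[1])
E
```

```text
t 12.6 p [ 0.5213 -0.0076  0.0627] yaw 10.57 F [-4.13  4.44  4.37] M [0.95 0.65 0.13] w 0.0113 down [-3.0e-04 -2.1e-03 -1.0e+00]
uv [ 2.33 39.44] z 62.66 Fu -3.21 Fv 5.15 Fz 4.37
[0.11, 0.04, -0.38]
```

Request:
apply_moves(plan=[[[0.008,0.0002,0.005,0,0,0.05,-0.35],[0.008,0.0002,0.005,0,-0.2,0.05,-0.05],[0.008,0.0002,0.005,0,-0.2,0.05,-0.05],[0.008,0.0002,0.005,0,-0.2,0.05,-0.05]]])

```text
time: 13.1
tool_pos: [0.5241, -0.022, 0.0626]
tcp_rot: [0.996, 0.095, -0.0, -0.001]
contact_force: [-3.8, 4.2, 5.0]
grip_width: 0.0114
```

```bash
python3 - <<'E'
from h import *
stp();print(delta([0,0,0],A)[1])
E
```

```text
t 13.1 p [ 0.5241 -0.022   0.0626] yaw 10.87 F [-3.84  4.19  5.02] M [1.02 0.68 0.01] w 0.0114 down [-8.0e-04  1.4e-03 -1.0e+00]
uv [ 2.37 24.81] z 62.55 Fu -2.98 Fv 4.84 Fz 5.02
[-0.09, 0.03, -0.08]
```

Request:
apply_moves(plan=[[[0.008,0.0002,0.005,0,-0.15,0.03,-0.1],[0.008,0.0002,0.005,0,-0.15,0.03,-0.05],[0.008,0.0002,0.004,0,-0.15,0.03,-0.05]]])

```text
time: 13.48
tool_pos: [0.526, -0.0317, 0.0624]
tcp_rot: [0.995, 0.095, -0.001, -0.002]
contact_force: [-4.1, 5.3, 5.2]
grip_width: 0.0113
```

```bash
python3 - <<'E'
from h import *
stp();print(delta([0,0,0],A)[1])
E
```

```text
t 13.475 p [ 0.526  -0.0317  0.0624] yaw 10.87 F [-4.07  5.34  5.24] M [ 1.04  0.63 -0.01] w 0.0113 down [-0.0024  0.0044 -1.    ]
uv [ 2.38 14.91] z 62.39 Fu -2.99 Fv 6.02 Fz 5.24
[-0.28, 0.09, -0.08]
```

Request:
apply_moves(plan=[[[0.008,0.0002,0.004,0,-0.25,0.08,-0.08],[0.008,0.0002,0.003,0,-0.15,0.03,-0.05],[0.008,0.0002,0.002,0,-0.1,0.02,-0.05]]])

```text
time: 13.85
tool_pos: [0.5269, -0.0364, 0.0622]
tcp_rot: [0.996, 0.095, -0.001, -0.004]
contact_force: [-4.2, 4.4, 5.3]
grip_width: 0.0113
```

```bash
python3 - <<'E'
from h import *
stp();print(delta([0,0,0],A)[1])
E
```

```text
t 13.85 p [ 0.5269 -0.0364  0.0622] yaw 10.85 F [-4.19  4.41  5.3 ] M [1.07 0.62 0.03] w 0.0113 down [-0.0033  0.0071 -1.    ]
uv [ 2.41 10.17] z 62.23 Fu -3.28 Fv 5.12 Fz 5.3
[-0.43, 0.11, -0.1]
```

Request:
apply_moves(plan=[[[0.008,0.0002,0.002,0,-0.1,0.04,-0.05]]])

```text
time: 13.98
tool_pos: [0.527, -0.0369, 0.0621]
tcp_rot: [0.996, 0.094, -0.002, -0.005]
contact_force: [-3.5, 4.2, 5.2]
grip_width: 0.0114
```

```bash
python3 - <<'E'
from h import *
stp();print(delta([0,0,0],A)[1])
E
```

```text
t 13.975 p [ 0.527  -0.0369  0.0621] yaw 10.84 F [-3.49  4.23  5.16] M [1.05 0.64 0.06] w 0.0114 down [-0.0039  0.009  -1.    ]
uv [2.36 9.6 ] z 62.13 Fu -2.62 Fv 4.81 Fz 5.16
[-0.55, 0.12, -0.11]
```

Request:
apply_moves(plan=[[[0.008,0.0002,0.003,0,-0.5,0.1,-0.1]]])

```text
time: 14.1
tool_pos: [0.5273, -0.0383, 0.0621]
tcp_rot: [0.996, 0.095, -0.001, -0.003]
contact_force: [-3.6, 5.7, 6.8]
grip_width: 0.0111
```

Request:
apply_moves(plan=[[[0.008,0.0002,0.003,0,-0.2,0.04,-0.05]]])

```text
time: 14.22
tool_pos: [0.5275, -0.0396, 0.0622]
tcp_rot: [0.996, 0.094, -0.001, -0.003]
contact_force: [-4.2, 5.3, 4.2]
grip_width: 0.0112
```

```bash
python3 - <<'E'
from h import *
stp();print(delta([0,0,0],A)[1])
E
```

```text
t 14.225 p [ 0.5275 -0.0396  0.0622] yaw 10.84 F [-4.21  5.34  4.16] M [1.16 0.72 0.02] w 0.0112 down [-0.0028  0.0054 -1.    ]
uv [2.37 6.9 ] z 62.17 Fu -3.12 Fv 6.04 Fz 4.16
[-0.34, 0.1, -0.11]
```

Request:
apply_moves(plan=[[[0.008,0.0002,0.003,0,-0.3,0.08,-0.1]]])

```text
time: 14.35
tool_pos: [0.5278, -0.0409, 0.0622]
tcp_rot: [0.996, 0.095, -0.001, -0.002]
contact_force: [-3.9, 5.3, 4.8]
grip_width: 0.0111
```

Request:
apply_moves(plan=[[[0.008,0.0002,0.0025,0.0001,-0.25,0.04,-0.05]]])

```text
time: 14.48
tool_pos: [0.528, -0.0418, 0.0622]
tcp_rot: [0.996, 0.094, -0.001, -0.002]
contact_force: [-4.5, 4.9, 5.5]
grip_width: 0.0112
```

Request:
apply_moves(plan=[[[0.008,0.0002,0.0025,0.0001,-0.25,0.04,-0.05]]])

```text
time: 14.6
tool_pos: [0.5281, -0.0426, 0.0621]
tcp_rot: [0.996, 0.094, -0.001, -0.002]
contact_force: [-3.9, 5.5, 5.9]
grip_width: 0.0112
```

```bash
python3 - <<'E'
from h import *
stp();print(delta([0,0,0],A)[1])
E
```

```text
t 14.6 p [ 0.5281 -0.0426  0.0621] yaw 10.82 F [-3.91  5.54  5.9 ] M [1.27 0.76 0.07] w 0.0112 down [-0.0028  0.0042 -1.    ]
uv [2.41 3.8 ] z 62.13 Fu -2.78 Fv 6.18 Fz 5.9
[-0.27, 0.11, -0.13]
```

Request:
apply_moves(plan=[[[0.008,0.0002,0.0025,0.0001,-0.25,0.08,-0.1]]])

```text
time: 14.72
tool_pos: [0.5283, -0.0435, 0.0621]
tcp_rot: [0.996, 0.095, -0.001, -0.002]
contact_force: [-4.3, 4.8, 5.7]
grip_width: 0.0113
```

Request:
apply_moves(plan=[[[0.008,0.0002,0.0025,0.0002,-0.25,0.04,-0.05]]])

```text
time: 14.85
tool_pos: [0.5285, -0.0443, 0.062]
tcp_rot: [0.996, 0.094, -0.001, -0.002]
contact_force: [-3.2, 5.4, 6.0]
grip_width: 0.0111
```

Request:
apply_moves(plan=[[[0.008,0.0002,0.0025,0.0002,-0.25,0.04,-0.05]]])

```text
time: 14.98
tool_pos: [0.5287, -0.0453, 0.062]
tcp_rot: [0.996, 0.094, -0.001, -0.002]
contact_force: [-3.7, 3.8, 4.8]
grip_width: 0.0115
```

```bash
python3 - <<'E'
from h import *
stp();print(delta([0,0,0],A)[1])
E
```

```text
t 14.975 p [ 0.5287 -0.0453  0.062 ] yaw 10.82 F [-3.66  3.81  4.77] M [1.17 0.8  0.04] w 0.0115 down [-0.0031  0.0035 -1.    ]
uv [2.42 1.11] z 62.0 Fu -2.87 Fv 4.44 Fz 4.77
[-0.23, 0.14, -0.13]
```

Request:
apply_moves(plan=[[[0.008,0.0001,0.0025,0.0003,-0.25,0.1,-0.1]]])

```text
time: 15.1
tool_pos: [0.529, -0.047, 0.0614]
tcp_rot: [0.995, 0.095, -0.001, -0.0]
contact_force: [-1.1, 1.4, -2.1]
grip_width: 0.011
```

Request:
apply_moves(plan=[[[0.008,0.0001,0.0025,0.0003,-0.25,0.05,-0.05]]])

```text
time: 15.22
tool_pos: [0.5293, -0.0487, 0.0605]
tcp_rot: [0.995, 0.095, -0.0, 0.001]
contact_force: [-2.1, 6.8, 3.8]
grip_width: 0.0114
```

```bash
python3 - <<'E'
from h import *
stp();print(delta([0,0,0],A)[1])
im=get_image("wrist");cv2.imwrite("pics/g2.png",cv2.resize(im[:,:,::-1],(800,600),interpolation=cv2.INTER_CUBIC))
E
```

```text
t 15.225 p [ 0.5293 -0.0487  0.0605] yaw 10.92 F [-2.14  6.8   3.75] M [ 1.1   0.41 -0.09] w 0.0114 down [ 1.0e-04 -1.4e-03 -1.0e+00]
uv [ 2.37 -2.44] z 60.54 Fu -0.81 Fv 7.09 Fz 3.75
[0.08, 0.01, -0.03]
```

View pics/g2.png

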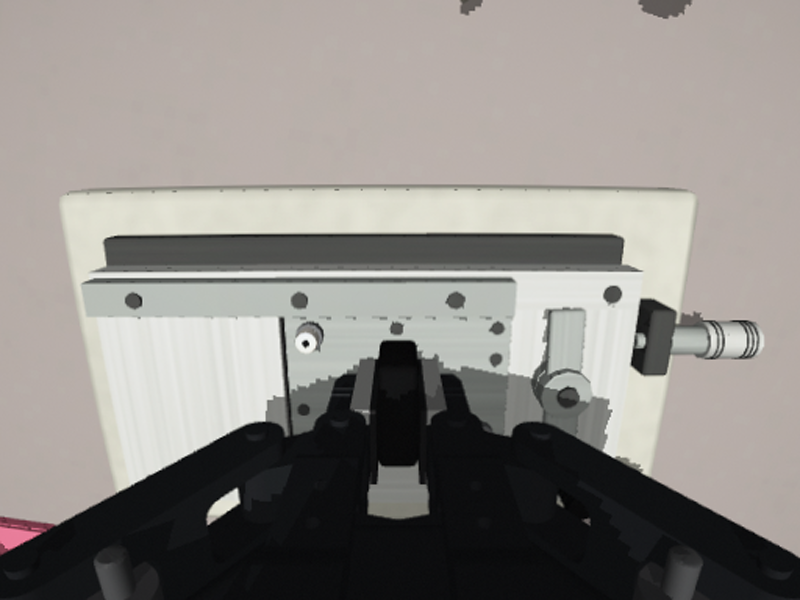

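The cell (287–511, 318) has begun to drop: a dark pocket gap shows on its left at (285,370). I'll ease back slightly and lower it.

Request:
apply_moves(plan=[[[0.008,-0.0002,-0.0007,0.001,0,0,0]]])

```text
time: 15.4
tool_pos: [0.5292, -0.0484, 0.0592]
tcp_rot: [0.995, 0.095, 0.0, 0.001]
contact_force: [-0.5, -0.3, -1.8]
grip_width: 0.0112
```

Request:
apply_moves(plan=[[[0.008,-0.0002,0,0.001,0,0,0]]])

```text
time: 15.52
tool_pos: [0.5292, -0.0486, 0.0587]
tcp_rot: [0.995, 0.095, 0.0, 0.001]
contact_force: [-5.0, 3.4, 7.4]
grip_width: 0.011
```

```bash
python3 - <<'E'
from h import *
stp();print(delta([0,0,0],A)[1])
E
```

```text
t 15.525 p [ 0.5292 -0.0486  0.0587] yaw 10.92 F [-5.    3.42  7.41] M [ 0.55  0.7  -0.  ] w 0.011 down [ 9.e-04 -2.e-03 -1.e+00]
uv [ 2.34 -2.24] z 58.68 Fu -4.26 Fv 4.3 Fz 7.41
[0.12, -0.03, -0.03]
```

z = 58.68 mm, exactly 4.0 mm below the deck-contact height, and the floor is pushing back, so the cell is home. Relaxing the arm and releasing.

Request:
apply_moves(plan=[[[0.008,0,0,0.0003,0.12,0,0],[0.008,0,0,-0.0003,0,0,0],[0.016,0,0,0,0,0,0],[0.03,0,0,0,0,0,0],[0.03,0,0,0,0,0,0],[0.03,0,0,-0.015,0,0,0],[0.03,0,0,-0.035,0,0,0],[0.03,0,0,-0.05,0,0,0],[0.03,0,0,-0.05,0,0,0],[0.03,0,0,0,0,0,0]]])

```text
time: 16.77
tool_pos: [0.5312, -0.05, 0.2185]
tcp_rot: [0.995, 0.095, 0.005, 0.003]
contact_force: [0.1, -0.3, 0.0]
grip_width: 0.03
```

```bash
python3 - <<'E'
from h import *
import json
stp();ci=camera_info("wrist");im=get_image("wrist");cv2.imwrite("pics/i.png",im[:,:,::-1]);cv2.imwrite("pics/i2.png",cv2.resize(im[:,:,::-1],(800,600),interpolation=cv2.INTER_CUBIC))
json.dump({k:np.array(v).tolist() for k,v in ci.items()},open("i.json","w"))
E
```

```text
t 16.775 p [ 0.5312 -0.05    0.2185] yaw 10.92 F [ 0.07 -0.27  0.05] M [0.06 0.02 0.  ] w 0.03 down [ 0.0101 -0.0044 -0.9999]
uv [ 3.97 -4.07] z 218.5 Fu 0.02 Fv -0.28 Fz 0.05
```

View pics/i2.png

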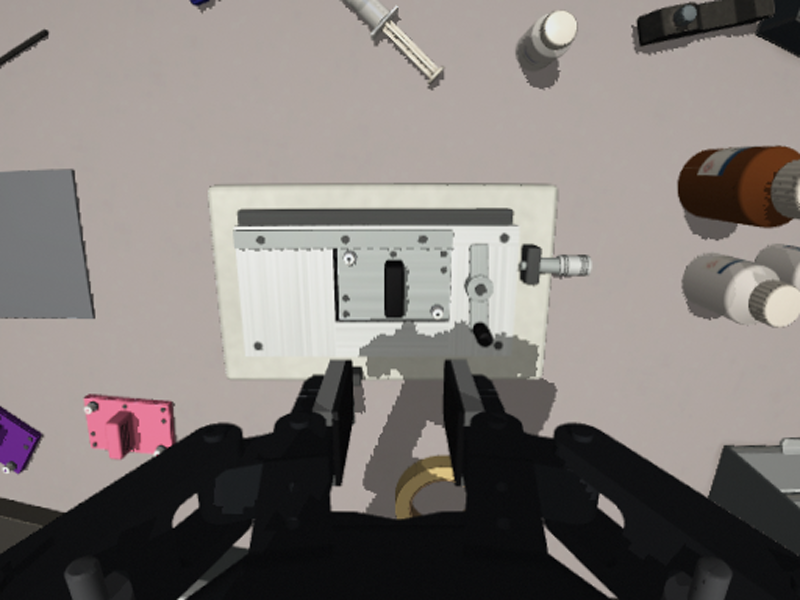

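The cell (337–450, 248–320) lies flat in the pocket with an even gap on the left and front. The clip pivot is at (481,289) and the pin is at (483,333).

```bash
python3 - <<'E'
from h import *
import json
ci={k:np.array(v) for k,v in json.load(open("i.json")).items()}
a=np.array
print("pivot",uv(px2w(ci,a([[481,289]])*.64-.2,.061)[0]))
for th in np.radians([0,5,10,15,20]):
  for piv in [(0.8,-58.5)]:
    b=plate(piv[0]-28*np.cos(th),piv[1]-28*np.sin(th))
    print(np.degrees(th),(w2px(ci,[b+[.0595],b+[.084]])/.64).round(1).tolist(), (w2px(ci,plate(*piv)+[.061])/.64).round(1))
im=cv2.imread("pics/i.png")[145:235,280:345];cv2.imwrite("pics/i3.png",cv2.resize(im,None,fx=6,fy=6,interpolation=cv2.INTER_CUBIC))
print(boxes_of("wrist","hold_clip"))
E
```

```text
pivot [ -0.61766337 -59.00757667]
0.0 [[477.7, 326.3], [484.4, 338.4]] [[480.  286.6]]
5.0 [[481.3, 326.1], [488.2, 338.3]] [[480.  286.6]]
10.0 [[484.9, 325.6], [492.1, 337.8]] [[480.  286.6]]
14.999999999999998 [[488.4, 324.9], [495.9, 337.0]] [[480.  286.6]]
20.0 [[491.9, 323.8], [499.6, 335.8]] [[480.  286.6]]
[{'point': [0.0512, -0.0085, 0.3115], 'conf': 0.85}]
```

View pics/i3.png

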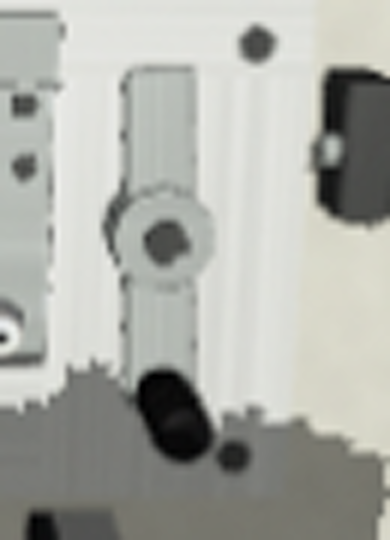

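```bash
python3 - <<'E'
from h import *
s=observe();print(s['qpos'].round(3),s['time'])
print(delta(plate(-28.6,-34)+[.11],A))
# arc waypoints: pusher centre & tool yaw
piv=np.array([-.6,-59])
E
```

```text
[-2.840e-01 -1.800e-02  1.948e+00 -1.000e-03  1.210e+00  1.097e+00] 16.875
[[-0.0301, 0.031, 0.1032], [0.1, -0.04, -0.04]]
```

Request:
apply_moves(plan=[[[0,-0.015,0.015,0,0,0,0],[0,-0.013,0.014,0.02,0,0,0],[0,0,0,0.04,0,0,0],[0,0,0,0.03,0,0,0],[0,0,0,0.01,0,0,0],[0,0,0,0,0,0,0]]])

```text
time: 17.62
tool_pos: [0.4992, -0.0819, 0.1018]
tcp_rot: [0.995, 0.095, -0.007, -0.003]
contact_force: [-0.1, 0.0, 0.0]
grip_width: -0.0002
```

```bash
python3 - <<'E'
from h import *
stp();print(delta(plate(-28.6,-34)+[.069],A))
im=get_image("wrist");cv2.imwrite("pics/j2.png",cv2.resize(im[:,:,::-1],(800,600),interpolation=cv2.INTER_CUBIC))
E
```

```text
t 17.625 p [ 0.4992 -0.0819  0.1018] yaw 10.93 F [-0.11  0.05  0.02] M [ 0.   -0.01 -0.04] w -0.0002 down [-0.0146  0.0039 -0.9999]
uv [-33.46 -29.32] z 101.8 Fu -0.1 Fv 0.07 Fz 0.02
[[0.0053, 0.0049, 0.0327], [-0.38, 0.78, -0.02]]
```

View pics/j2.png

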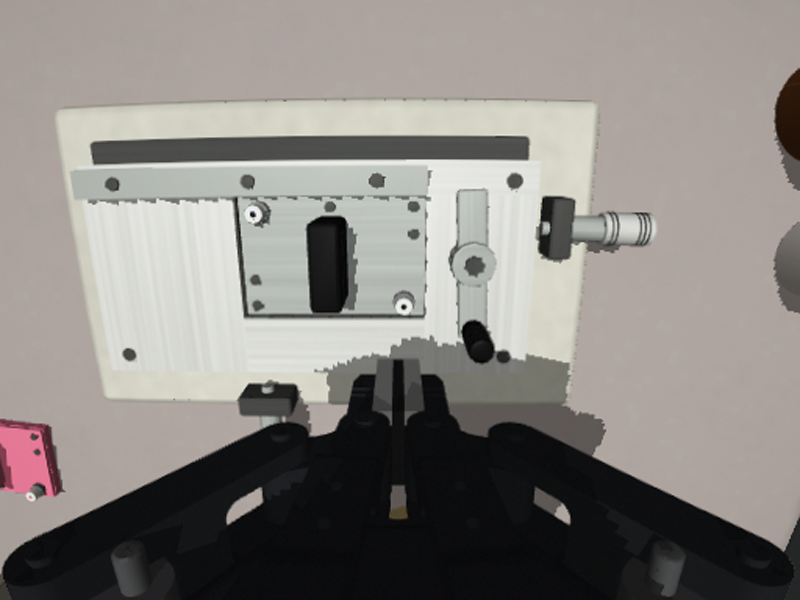

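Request:
apply_moves(plan=[[[0,0.005,0.005,0.0,-0.38,0.78,0],[0,0,0,0.018,0,0,0],[0,0,0,0.012,0,0,0],[0,0,0,0,0,0,0]]])

```text
time: 18.18
tool_pos: [0.508, -0.0869, 0.073]
tcp_rot: [0.995, 0.095, 0.003, 0.002]
contact_force: [0.7, 0.0, 0.4]
grip_width: 0.0003
```

```bash
python3 - <<'E'
from h import *
stp();print(delta(plate(-28.6,-38)+[.069],A))
E
```

```text
t 18.175 p [ 0.508  -0.0869  0.073 ] yaw 10.96 F [0.75 0.01 0.38] M [0.   0.01 0.  ] w 0.0003 down [ 0.007  -0.0026 -1.    ]
uv [-25.81 -35.85] z 73.05 Fu 0.74 Fv -0.13 Fz 0.38
[[-0.0028, 0.0021, 0.004], [0.22, -0.36, 0.01]]
```

Request:
apply_moves(plan=[[[0,-0.0028,0.002,0.003,0.2,-0.36,0],[0,0,0.003,0,0,0,0],[0,0,0.003,0,0,0,0]]])

```text
time: 18.55
tool_pos: [0.5065, -0.0951, 0.0698]
tcp_rot: [0.995, 0.095, -0.0, -0.001]
contact_force: [-1.5, 2.8, 1.1]
grip_width: -0.0003
```

```bash
python3 - <<'E'
from h import *
stp()
E
```

```text
t 18.55 p [ 0.5065 -0.0951  0.0698] yaw 10.95 F [-1.53  2.79  1.06] M [ 0.39  0.06 -0.  ] w -0.0003 down [-0.0011  0.0012 -1.    ]
uv [-28.84 -43.62] z 69.84 Fu -0.97 Fv 3.03 Fz 1.06
```

Request:
apply_moves(plan=[[[0,0,0.003,0,0,0,0]]])

```text
time: 18.68
tool_pos: [0.5069, -0.0978, 0.0699]
tcp_rot: [0.995, 0.095, -0.001, -0.001]
contact_force: [-0.1, 3.5, 0.4]
grip_width: -0.0001
```

```bash
python3 - <<'E'
from h import *
stp()
E
```

```text
t 18.675 p [ 0.5069 -0.0978  0.0699] yaw 10.93 F [-0.15  3.5   0.4 ] M [0.45 0.14 0.02] w -0.0001 down [-0.0015  0.0024 -1.    ]
uv [-28.92 -46.31] z 69.88 Fu 0.52 Fv 3.46 Fz 0.4
```

```bash
cat >> h.py <<'E'
def arc(phi,d=18,piv=(-.6,-59),z=.069):
    f=np.radians(phi);u=piv[0]-28*np.cos(f)-d*np.sin(f);v=piv[1]-28*np.sin(f)+d*np.cos(f)
    return plate(u,v)+[z],A+phi
E
python3 - <<'E'
from h import *
for ph in (8,16,24): print(ph,delta(*arc(ph)))
# rigid incremental rows for 8 deg
f=np.radians(8);Rz=np.array([[np.cos(f),np.sin(f)],[-np.sin(f),np.cos(f)]]) # tool frame
r=np.array([-28,-18.]);print(Rz.T@r-r, Rz@r-r)
E
```

```text
8 [[-0.0019, -0.0012, 0.0009], [-0.16, 0.05, -8.02]]
16 [[-0.0036, 0.0031, 0.0009], [-0.16, 0.04, -16.02]]
24 [[-0.0046, 0.0076, 0.0009], [-0.16, 0.03, -24.02]]
[ 2.77760989 -3.72167206] [-2.23262174  4.07202159]
```

Request:
apply_moves(plan=[[[0,-0.0019,0.0005,0.0009,-0.16,0.05,-8],[0,-0.0022,0.0041,0,0,0,-8],[0,-0.0022,0.0041,0,0,0,-8]]])

```text
time: 19.05
tool_pos: [0.5043, -0.1074, 0.0695]
tcp_rot: [0.952, 0.306, 0.0, -0.001]
contact_force: [0.2, 4.3, 0.4]
grip_width: 0.0003
```

```bash
python3 - <<'E'
from h import *
stp()
for ph in (32,40,48): print(ph,delta(*arc(ph)))
E
```

```text
t 19.05 p [ 0.5043 -0.1074  0.0695] yaw 35.67 F [0.2  4.28 0.37] M [0.52 0.02 0.  ] w 0.0003 down [-0.      0.0019 -1.    ]
uv [-33.27 -55.31] z 69.54 Fu 1.01 Fv 4.17 Fz 0.37
32 [[-0.0019, 0.0027, 0.0005], [-0.09, -0.07, -7.28]]
40 [[-0.0036, 0.007, 0.0005], [-0.08, -0.07, -15.28]]
48 [[-0.0047, 0.0115, 0.0005], [-0.08, -0.08, -23.28]]
```

Request:
apply_moves(plan=[[[0,-0.0019,0.003,0.0004,-0.08,-0.07,-7.5],[0,-0.002,0.0041,0,0,0,-8],[0,-0.002,0.0041,0,0,0,-8],[0,-0.002,0.0041,0,0,0,-8]]])

```text
time: 19.55
tool_pos: [0.5089, -0.1231, 0.0694]
tcp_rot: [0.828, 0.561, -0.001, -0.002]
contact_force: [-2.5, 3.0, 1.1]
grip_width: 0.0002
```

```bash
python3 - <<'E'
from h import *
stp()
for ph in (64,72,80): print(ph,delta(*arc(ph)))
im=get_image("wrist");cv2.imwrite("pics/k2.png",cv2.resize(im[:,:,::-1],(800,600),interpolation=cv2.INTER_CUBIC))
E
```

```text
t 19.55 p [ 0.5089 -0.1231  0.0694] yaw 68.28 F [-2.47  3.04  1.13] M [0.32 0.33 0.  ] w 0.0002 down [-0.0052  0.0024 -1.    ]
uv [-31.79 -71.53] z 69.41 Fu -1.85 Fv 3.45 Fz 1.13
64 [[-0.0025, 0.0049, 0.0004], [-0.32, -0.04, -6.67]]
72 [[-0.0043, 0.0092, 0.0004], [-0.32, -0.06, -14.67]]
80 [[-0.0054, 0.0137, 0.0003], [-0.32, -0.08, -22.67]]
```

View pics/k2.png

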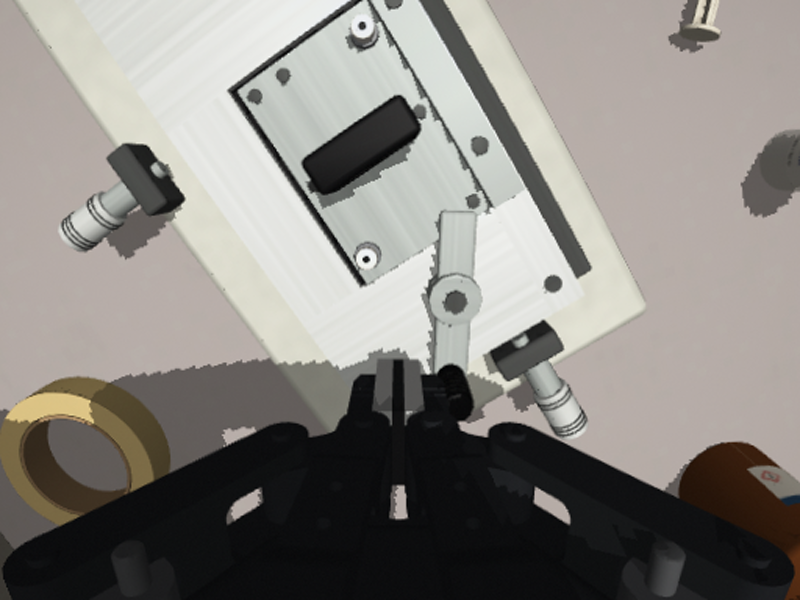

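```bash
python3 - <<'E'
from h import *
import json
ci={k:np.array(v) for k,v in json.load(open("c.json")).items()}
for p,z in [([705,215],.0),([705,200],.05),([705,290],0)]: w=px2w(ci,np.array([p])*.64,z)[0];print(w.round(3),uv(w).round(0))
print("end",arc(92),uv(arc(92)[0]))
E
```

```text
[ 0.627 -0.257  0.   ] [  58. -225.]
[ 0.634 -0.22   0.05 ] [  73. -190.]
[ 0.568 -0.277  0.   ] [  -3. -234.]
end ([np.float64(0.525850739969926), np.float64(-0.13616143745293582), 0.069], 102.95) [-17.61184898 -87.6111341 ]
```

Request:
apply_moves(plan=[[[0,-0.0025,0.005,0.0004,-0.32,0,-6.7],[0,-0.002,0.0041,0,0,0,-8],[0,-0.002,0.0041,0,0,0,-8]]])

```text
time: 19.98
tool_pos: [0.5187, -0.1331, 0.0691]
tcp_rot: [0.697, 0.717, -0.001, -0.002]
contact_force: [-2.7, 0.9, 1.6]
grip_width: 0.0
```

```bash
python3 - <<'E'
from h import *
stp()
for ph in (80,88,94): print(ph,delta(*arc(ph)))
E
```

```text
t 19.975 p [ 0.5187 -0.1331  0.0691] yaw 91.56 F [-2.72  0.93  1.58] M [0.19 0.34 0.01] w 0.0 down [-0.0041  0.0012 -1.    ]
uv [-24.04 -83.25] z 69.07 Fu -2.5 Fv 1.43 Fz 1.58
80 [[-0.0001, 0.0009, 0.0001], [-0.23, -0.07, 0.61]]
88 [[-0.0023, 0.0049, 0.0], [-0.22, -0.09, -7.39]]
94 [[-0.0037, 0.0081, 0.0], [-0.22, -0.1, -13.39]]
```

Request:
apply_moves(plan=[[[0,-0.002,0.0045,0,-0.22,0,-7.5],[0,-0.0008,0.003,0,0,0,-2]]])

```text
time: 20.23
tool_pos: [0.5244, -0.1357, 0.0688]
tcp_rot: [0.635, 0.773, -0.002, -0.003]
contact_force: [-7.6, -0.5, 4.1]
grip_width: -0.0002
```

```bash
python3 - <<'E'
from h import *
stp()
E
```

```text
t 20.225 p [ 0.5244 -0.1357  0.0688] yaw 101.2 F [-7.64 -0.52  4.1 ] M [-0.07  1.31 -0.02] w -0.0002 down [-0.0067  0.0015 -1.    ]
uv [-18.96 -86.89] z 68.82 Fu -7.6 Fv 0.95 Fz 4.1
```

Request:
apply_moves(plan=[[[0,0,0.002,0,-0.1,0,0]]])

```text
time: 20.35
tool_pos: [0.5244, -0.1356, 0.0688]
tcp_rot: [0.635, 0.772, -0.003, -0.005]
contact_force: [-9.5, -0.4, 6.2]
grip_width: 0.0002
```

```bash
python3 - <<'E'
from h import *
stp()
E
```

```text
t 20.35 p [ 0.5244 -0.1356  0.0688] yaw 101.13 F [-9.49 -0.43  6.23] M [-0.12  1.43  0.01] w 0.0002 down [-0.0113  0.0016 -0.9999]
uv [-18.93 -86.83] z 68.76 Fu -9.4 Fv 1.38 Fz 6.23
```

The force rose to 9.5 N with no further motion, so the clip is at its stop. Backing off, lifting and checking.

Request:
apply_moves(plan=[[[0,0,-0.006,0,-0.5,0,0],[0,0,-0.012,0,0,0,0],[0,0,0,-0.03,0,0,0],[0,0,0,-0.05,0,0,0],[0,0,-0.01,-0.05,0,0,10],[0,0,0,-0.02,0,0,10],[0,0,0,0,0,0,10],[0,0,0,0,0,0,10],[0,0,0,0,0,0,10],[0,0,0,0,0,0,10],[0,0,0,0,0,0,0]]])

```text
time: 21.72
tool_pos: [0.4941, -0.1446, 0.2254]
tcp_rot: [0.944, 0.328, 0.005, 0.004]
contact_force: [-0.4, -0.0, -0.4]
grip_width: 0.0003
```

```bash
python3 - <<'E'
from h import *
stp()
ci=camera_info("wrist");im=get_image("wrist");cv2.imwrite("pics/l2.png",cv2.resize(im[:,:,::-1],(800,600),interpolation=cv2.INTER_CUBIC))
E
```

```text
t 21.725 p [ 0.4941 -0.1446  0.2254] yaw 38.36 F [-0.44 -0.02 -0.43] M [ 0.01 -0.   -0.  ] w 0.0003 down [ 0.0126 -0.0049 -0.9999]
uv [-50.43 -89.84] z 225.42 Fu -0.44 Fv 0.06 Fz -0.43
```

View pics/l2.png

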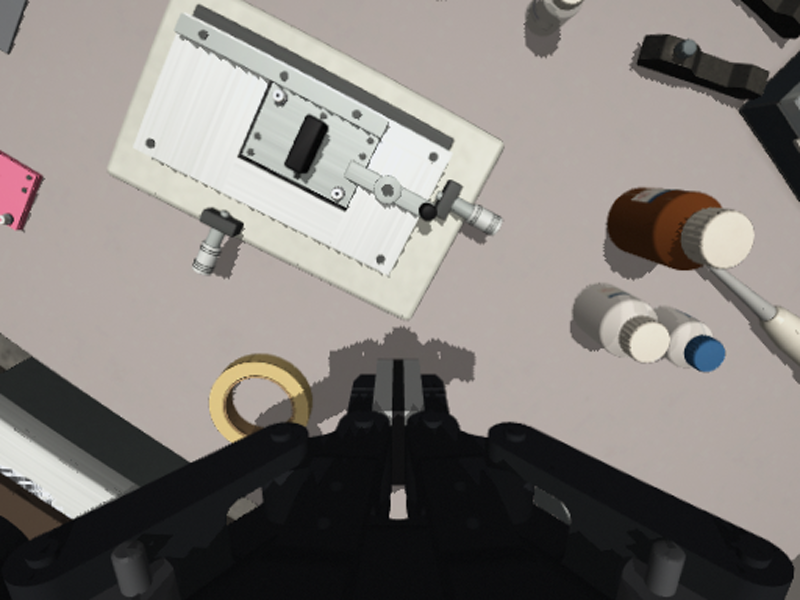

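```bash
python3 - <<'E'
from h import *
ci=camera_info("wrist");im=cv2.imread("pics/l2.png")
c=im[60:280,220:480];cv2.imwrite("pics/l3.png",cv2.resize(c,None,fx=3,fy=2.7*1,interpolation=cv2.INTER_CUBIC) if 0 else cv2.resize(c,None,fx=2.7,fy=2.7))
# expected arm outline at 1.57 vs 1.4
piv=np.array([-.6,-59])
for th in (1.57,1.45):
  t=np.array([np.cos(th),np.sin(th)]);n=np.array([-t[1],t[0]])
  for l,w in [(29,6),(29,-6),(-20,6),(-20,-6)]: 
    q=piv+t*l+n*w;print(th,l,w,((w2px(ci,plate(*q)+[.0595])/.64-[220,60])*2.7).round(0))
E
```

```text
1.57 29 6 [[334. 318.]]
1.57 29 -6 [[356. 271.]]
1.57 -20 6 [[517. 414.]]
1.57 -20 -6 [[540. 369.]]
1.45 29 6 [[338. 303.]]
1.45 29 -6 [[366. 260.]]
1.45 -20 6 [[509. 421.]]
1.45 -20 -6 [[538. 379.]]
```

View pics/l3.png

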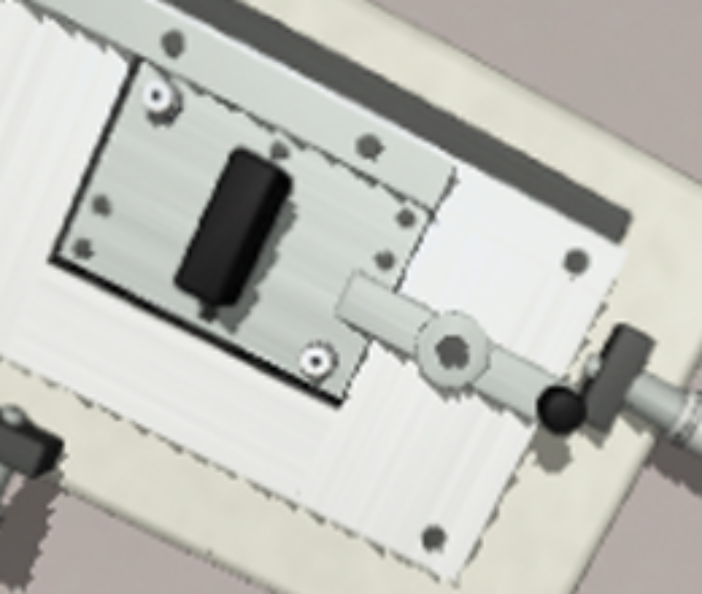

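The arm-end corners, measured at (337,318) and (357,272), match the predicted 1.57 rad outline at (334,318) and (356,271). The cell is flat in the pocket and the robot is clear. Handing in.

```bash
python3 - <<'E'
from plant import *
print(job_done())
E
```

```text
the job is handed in; nothing more can be done
None
```

The flow cell is seated in the detector's pocket and the hold-down clip is swung to its stop over the end of the cell. I handed the job in at about 22 s of the 72 s allowed; it reports no verdict.

- **Loading:** I took the steel-covered cell from the grey mat, leaving the pink and purple look-alikes. I laid it on the deck, brought it against the rail and slid it along until it dropped.
- **Seating check:** The tool went down exactly 4.0 mm from deck contact, with the cell level. The pictures after release and after clamping show it flat in the pocket, with even gaps on the open sides.
- **Forces:** The readings I took while handling the cell stayed at about 12 N or less. I sampled them between short moves, so brief peaks in between were not recorded.
- **Clip check:** Pushing the thumb pin ended at a firm stop at 9.5 N. In the last picture the arm lies along the rail direction, matching the predicted 1.57 rad outline to about a pixel in the picture, and over the cell's end.
- **At hand-in:** The gripper was clear, about 0.22 m above the table.
- **One disagreement:** The plate position I got from touching the rail differed from the camera fit by 1 to 2 mm, so I relied on touch for the seating. While sliding, the tool tilted by up to 1°; I corrected this before the cell dropped.

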